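Build up a casting flask on the investing vibrator

TASK

Build up the casting flask on the vibrator, in this order: set the rubber sprue base down inside the raised ring of the round plate, stand the wax tree's foot in the recess in the middle of the base, lower the steel flask that fits the base's groove over the tree until it is fully home, and slip the overflow sleeve onto the flask's rim until it sits on its ledge. Lower the tree and the flask, do not drop them; the wax is brittle, so never tip the tree over or press the flask on it. Leave the other, wider flask where it stands.

Things in the scene. Friction and masses are not known exactly. Their poses are not given: they have to be found in the camera images.
- vibrator: Small investing vibrator, fixed: white box 112 x 112 x 40 mm (black knob and rocker switch on its front, -x, face) carrying a round aluminium plate of 94 mm diameter. Origin: centre of its underside, on the table; z up.
- vibrator_seat (a point): Centre of the top face of the vibrator's plate, 54 mm above the table. A raised ring on the plate round this point (inner diameter 72 mm, widening to 77 at its top, outer 84, 5 mm high) takes the sprue base.
- sprue_base: Black rubber sprue base: loose round dish, 66 mm outer diameter, 22 mm high, about 0.13 kg. Origin: centre of its underside; z is its axis, up. A ring-shaped groove inside its outer wall takes the flask, a recess in its centre boss the tree. Hold it across the 66 mm with the fingertips 6 mm or more above its underside, clear of the plate's ring.
- base_floor (a point): Centre of the floor of the base's recess, 8 mm above the base's underside. Recess: 27.5 mm diameter, 33 at its mouth, 8 mm deep, in a boss 41 mm across and 16 mm high. Round the boss the groove has its floor at this same height; its outer wall is 57.5 mm inside, flaring to 63 at the top, 14 mm above the floor.
- wax_tree: Dark green wax tree, 64 mm high, about 0.03 kg, standing upright on a round flat foot of 24 mm diameter. Origin: centre of the foot's underside; z along the stem, up. Small ring patterns surround the stem from 14 to 38 mm height, 34 mm across; above them the bare stem, 10 mm diameter, is there to be gripped (38 to 64 mm).
- flask: The steel flask to use: open tube standing upright, 54 mm outer and 49 mm inner diameter, 72 mm high, about 0.26 kg; the narrower and taller of the two tubes. Origin: centre of its lower end; z is its axis, up. Grip it across the outside. Seated in the groove its lower end is 8 mm above the base's underside and its rim 8 mm above the top of the tree.
- wide_flask: The other steel flask, which does not fit this base: tube of 70 mm outer and 65 mm inner diameter, 60 mm high. Not to be moved. Origin: centre of its lower end.
- sleeve: Grey silicone overflow sleeve: thick collar, 64 mm outer diameter, 32 mm high, about 0.06 kg, standing right way up. Origin: centre of its lower end; z up. Its lower 12 mm are a skirt, 57.5 mm inside (62 at the mouth), that goes over the flask; above it the 49 mm bore forms a ledge that rests on the flask's rim. Seated, its lower end is 60 mm above the flask's lower end.
Things that resemble listed ones, but are neither listed nor needed, are in the scene too. Leave any orange look-alike of the wax_tree alone.

How it is judged:
On the way, in this order (a step that is already met when the one before it is completed fails the run):
1. the sprue base sits flat on the plate, inside the ring (horizontal distance between sprue_base and vibrator_seat below 0.006 m and z of sprue_base in the frame of vibrator_seat between -0.003 and 0.003 m and angle between sprue_base's own z axis and vertical below 0.06 rad), for 0.2 s.
2. the wax tree stands upright with its foot home in the base's recess (horizontal distance between wax_tree and sprue_base below 0.005 m and z of wax_tree in the frame of sprue_base between 0.004 and 0.0105 m and angle between wax_tree's own z axis and vertical below 0.1 rad), for 0.2 s.
3. the flask stands over the tree, home in the base's groove (horizontal distance between flask and sprue_base below 0.005 m and z of flask in the frame of sprue_base between 0.004 and 0.0105 m and angle between flask's own z axis and vertical below 0.06 rad), for 0.2 s.
4. the sleeve sits on the flask's rim, ledge on the rim (horizontal distance between sleeve and flask below 0.005 m and z of sleeve in the frame of flask between 0.056 and 0.0635 m and angle between sleeve's own z axis and vertical below 0.06 rad), for 0.2 s.
At the end, for the whole second after the job is handed in: Base flat on the plate inside the ring (within 6 mm of its centre); tree's foot on the floor of the recess, tree upright; flask on the floor of the groove (within 2.5 mm), round the tree; sleeve's ledge on the flask's rim (within 3.5 mm), upright; all at rest and released (all of step 1 and all of step 2 and all of step 3 and all of step 4 and linear speed of each of sprue_base, wax_tree, flask, sleeve below 0.02 m/s); the robot touches nothing.
It fails at once if the wax tree is tipped over (angle between wax_tree's own z axis and vertical above 0.7 rad).
It fails at once if the flask is pressed on the wax tree with more than 10 N (contact force between flask and wax_tree above 10 N).
It fails at once if the wax tree is dropped onto the base (distance between wax_tree and sprue_base below 0.05 m and linear speed of wax_tree above 0.5 m/s).
It fails at once if the flask is dropped onto the base (distance between flask and sprue_base below 0.05 m and linear speed of flask above 0.5 m/s).
It fails at once if the wider flask is moved by more than 30 mm (distance of wide_flask from where it was at the start of the episode above 0.03 m).
It also fails if it takes over 125 s, if anything falls off the work surface, if the arm or the gripper's body presses on something with over 40 N, if the wrist force passes 120 N, or if a joint passes its speed limit or range.

ROBOT

A 6-joint arm with a two-finger parallel gripper is mounted at the origin on a cart in front of the work surface, level with it; the furniture and walls round the work are solid. World frame = base frame: x ahead of the robot, y to its left, z up, the work surface at z = 0. Lengths are in m, angles in rad, forces in N, time in s.
With the tool pointing down it reaches from about 0.35 to 0.975 m from the base axis. Payload 4.9 kg.
Tool frame: the origin (TCP) lies at the very end of the fingers, on their centre line; the grasp point (between the pads) lies 19 mm behind it (ctrl.grasp_offset is the distance from the TCP to the grasp point, in m); z points along the fingers, y is the line along which they close (so a half turn about z gives the same grasp; the last joint's range is limited). The gripper opens to 85 mm and grips with 20 to 120 N. Pads are 22 mm wide; open, the fingers measure 114 mm over their backs; the gripper's body (76 mm by 85 mm) begins 54 mm behind the grasp point. The pads swing forward as they close: fully open they stand 13 mm farther back than shut.
Start: joints at [1.107, 0.053, 1.613, -0, 1.476, -0.119], TCP at [0.211, 0.588, 0.231] pointing down, gripper open.
Joint ranges: [-3.01, 3.01], [-1.01, 2.22], [0.06, 2.58], [-1.02, 4.17], [0.09, 2.62], [-3.14, 3.14]. Speed limits (rad/s): [2.57, 2.57, 3.14, 3.14, 3.14, 3.14].

INTERFACE

Orientations are given as a rotation vector (axis times angle).
In Python, from station import ctrl, optics gives the robot as it stands.
- The arm moves only by the shell command python3 -m handwheel 'ROWS' [OPENING] [FORCE]. ROWS is JSON, a list of rows, each an object of numbers: "tx", "ty", "tz": the shift along the tool's x, y, z in mm; "roll": the turn about the tool's z in rad. A call has 1 to 12 rows; each row shifts and turns the commanded pose from where the row before left it, along the tool's axes as they then stand; what a row does not reach is not made up. A row lasts 1/12 s, in which the tool goes at most 41.7 mm and 7.16 degrees, less where a joint would pass 70% of its speed; a pose out of reach is approached as far as the arm can. A call with a gripper value outside its range is refused whole. OPENING is the finger opening in mm, from 0 to 85.4, set as the call begins (- or left out, the last holds). The fingers move at their own pace and stop on an object; FORCE is the grip in N (left out, the last holds). Time passes only in rows, so rows that do not move let the fingers close. It gives the time, the measured TCP pose, the force, the opening and the grip force at its end, in the units of the state.
- ctrl.get_obs(): the state, without advancing time (a new reading comes with each control period).
- optics.get_image(name): name is "scene" or "top" or "wrist"; returns (picture, depth): 384x512x3 uint8, red, green, blue; 384x512 float32, m along the optical axis (not along the pixel's ray), 0 where there is no reading.
- optics.camera_params(name): a dict with "mtx" (3x3 intrinsics, pixels), "k1" (the pictures are not rectified: a ray, as slopes to the right and down, at radius r is drawn at 1 + k1 r^2 times it, then the intrinsics apply), "extrinsics" (4x4, takes a point from camera to world coordinates); the wrist camera has in their place "tool_from_camera" (4x4, takes a point from camera to tool coordinates, whose origin is the TCP and whose axes are the flange's). Camera axes: x right, y down, z forward; pixel columns grow to the right and rows downward; lengths in m; the calibration is good to about 2 mm. A picture is of the moment at which its call begins: read the wrist's pose just before it. camera_params takes no time and is no camera call.
- ctrl.finish_job(): hands the job in; it is judged then, once.
The state is a dict: "t": time; "q": joint angles; "dq": joint speeds; "effort": joint torques, N m; "tool_pos": TCP position; "tool_rot": TCP orientation; "contact_force": force on the tool from outside, world axes, zero at the start; "wrist_torque": the same for the moment, N m; "opening": finger opening in m; "grip_force": force on a finger pad.
Only numpy, scipy, OpenCV 4.12 (cv2) and the standard library are available. Lean on these libraries where they do the work, as an engineer would, in place of code of your own. Each camera call takes 0.05 s, during which the arm holds its last target. There are 200 camera calls.

## Working session

There is one attempt and no reset: what is moved stays moved. The work goes in short steps, Python scripts to look and compute and a shell command to move; the robot and the scene stay as the last step left them, time stands still between calls to the robot, and variables do not carry over. Pictures are saved under pics/ and viewed, at most 14 in all, crops included, and the job is handed in when it is done.

```bash
ls; mkdir -p pics; python3 - <<'E'
from station import ctrl, optics
import cv2,numpy as np
o=ctrl.get_obs();print({k:np.round(v,3) for k,v in o.items()},ctrl.grasp_offset)
for n in("scene","top","wrist"):
    im,d=optics.get_image(n);np.savez(f"{n}0.npz",im=im,d=d);cv2.imwrite(f"pics/{n}0.png",im[...,::-1]);p=optics.camera_params(n);print(n,{k:np.round(v,3).tolist() for k,v in p.items()})
a=np.hstack([cv2.imread("pics/scene0.png"),cv2.imread("pics/top0.png")]);
E
```

```text
pics
{'t': np.float64(0.0), 'q': array([ 1.107,  0.053,  1.614, -0.   ,  1.476, -0.119]), 'dq': array([ 0.002,  0.001, -0.   ,  0.001,  0.   ,  0.   ]), 'effort': array([-1.0000e-03, -3.9366e+01, -3.7019e+01, -0.0000e+00,  7.0000e-03,
       -0.0000e+00]), 'tool_pos': array([0.211, 0.588, 0.23 ]), 'tool_rot': array([-5.390e-01, -3.094e+00,  3.000e-03]), 'contact_force': array([0.665, 0.054, 0.11 ]), 'wrist_torque': array([-0.013, -0.023, -0.033]), 'grip_force': np.float64(0.0), 'opening': np.float64(0.085)} 0.0187
scene {'mtx': [[471.983, 0.0, 249.863], [0.0, 471.983, 199.472], [0.0, 0.0, 1.0]], 'k1': -0.164, 'extrinsics': [[0.415, -0.546, 0.728, -0.329], [-0.909, -0.229, 0.347, -0.424], [-0.023, -0.806, -0.591, 0.768], [0.0, 0.0, 0.0, 1.0]]}
top {'mtx': [[410.447, 0.0, 253.934], [0.0, 410.447, 192.632], [0.0, 0.0, 1.0]], 'k1': 0.049, 'extrinsics': [[-0.002, -0.992, 0.129, 0.387], [-1.0, 0.002, 0.002, -0.009], [-0.002, -0.129, -0.992, 1.177], [0.0, 0.0, 0.0, 1.0]]}
wrist {'mtx': [[288.981, 0.0, 259.801], [0.0, 288.981, 190.473], [0.0, 0.0, 1.0]], 'k1': 0.024, 'tool_from_camera': [[0.001, -0.951, -0.309, 0.078], [1.0, 0.001, 0.0, -0.001], [0.0, -0.309, 0.951, -0.144], [0.0, 0.0, 0.0, 1.0]]}
```

View pics/top0.png

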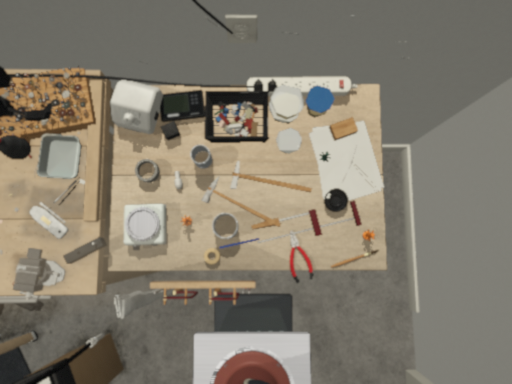

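View pics/scene0.png

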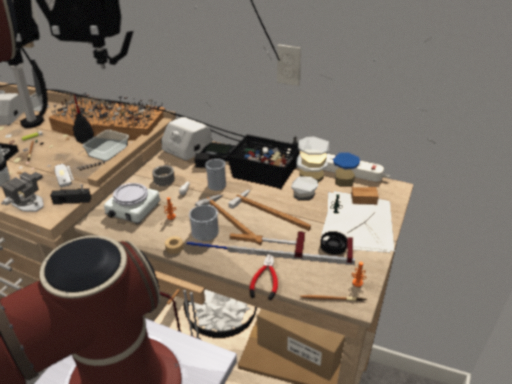

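The top view shows vibrator (145,225), sleeve (147,172), narrow flask (201,156), wide flask (225,225), sprue base (336,200), green tree (325,156), and orange decoys (187,220) and (368,236).

```bash
cat > h.py <<'E'
from station import ctrl, optics
import cv2,numpy as np
from scipy.spatial.transform import Rotation as R
def rays(p,uv):
    return np.c_[cv2.undistortPoints(np.float64(uv).reshape(-1,1,2),p["mtx"],np.array([p["k1"],0,0,0.]))[:,0],np.ones(len(uv))]
def cloud(n,im=None,d=None):
    "world point per pixel (HxWx3), nan where no depth; also picture"
    p=dict(optics.camera_params(n)); 
    if n=="wrist":
        o=ctrl.get_obs();T=np.eye(4);T[:3,:3]=R.from_rotvec(o["tool_rot"]).as_matrix();T[:3,3]=o["tool_pos"];p["extrinsics"]=T@p["tool_from_camera"]
    if im is None: im,d=optics.get_image(n)
    v,u=np.mgrid[:384,:512]; r=rays(p,np.c_[u.ravel(),v.ravel()])
    X=r*d.reshape(-1,1); X[d.ravel()==0]=np.nan
    E=np.array(p["extrinsics"]);return (X@E[:3,:3].T+E[:3,3]).reshape(384,512,3),im,p
def circ(P):
    "least-squares circle"
    A=np.c_[2*P[:,:2],np.ones(len(P))];s=np.linalg.lstsq(A,(P[:,:2]**2).sum(1),rcond=None)[0]
    return s[:2],np.sqrt(s[2]+s[:2]@s[:2])
E
python3 - <<'E'
from h import *
for n,B in(("top",dict(vib=(122,200,168,248),sleeve=(132,156,164,188),flask=(188,142,214,170),wide=(210,210,242,242),base=(322,186,350,214),tree=(316,147,334,166))),):
    z=np.load(n+"0.npz");C,im,p=cloud(n,z["im"],z["d"])
    for k,(a,b,c,e) in B.items():
        Q=C[b:e,a:c].reshape(-1,3);Q=Q[~np.isnan(Q[:,0])]
        h=np.histogram(Q[:,2],np.arange(-.01,.1,.005));print(k,h[0].tolist())
        top=np.percentile(Q[:,2],99); T=Q[Q[:,2]>.008]; print("  top",top.round(4),"bbox",T.min(0).round(3),T.max(0).round(3),"mid",((T.min(0)+T.max(0))/2).round(3))
        U=Q[Q[:,2]>top-.006];print("  toplayer bbox mid",((U.min(0)+U.max(0))/2).round(4),np.ptp(U,0).round(3))
im=cv2.imread("pics/top0.png");cv2.imwrite("pics/c1.png",np.hstack([cv2.resize(im[140:250,120:245],None,fx=3.2,fy=3.2),cv2.resize(im[140:250,300:390],None,fx=3.2,fy=3.2)]))
E
```

```text
vib [26, 325, 136, 6, 12, 30, 13, 39, 135, 446, 100, 84, 587, 244, 16, 0, 0, 0, 0, 0, 0]
  top 0.0596 bbox [0.385 0.242 0.008] [0.506 0.355 0.064] mid [0.445 0.299 0.036]
  toplayer bbox mid [0.4485 0.299  0.0588] [0.09 0.09 0.01]
sleeve [68, 516, 179, 14, 13, 25, 23, 92, 78, 5, 0, 0, 0, 0, 0, 0, 0, 0, 0, 0, 0]
  top 0.0341 bbox [0.57  0.267 0.009] [0.632 0.33  0.036] mid [0.601 0.299 0.022]
  toplayer bbox mid [0.6019 0.2993 0.0319] [0.061 0.061 0.008]
flask [28, 321, 114, 20, 14, 17, 17, 15, 16, 11, 15, 23, 10, 17, 21, 39, 25, 0, 0, 0, 0]
  top 0.0719 bbox [0.611 0.112 0.008] [0.687 0.169 0.073] mid [0.649 0.14  0.041]
  toplayer bbox mid [0.6379 0.1426 0.0696] [0.051 0.053 0.007]
wide [40, 575, 250, 7, 4, 11, 6, 13, 6, 10, 6, 7, 9, 62, 15, 0, 0, 0, 0, 0, 0]
  top 0.0606 bbox [0.408 0.039 0.008] [0.476 0.107 0.064] mid [0.442 0.073 0.036]
  toplayer bbox mid [0.4434 0.0733 0.0596] [0.065 0.068 0.009]
base [11, 110, 153, 280, 93, 87, 48, 1, 0, 0, 0, 0, 0, 0, 0, 0, 0, 0, 0, 0, 0]
  top 0.023 bbox [ 0.485 -0.279  0.008] [ 0.557 -0.201  0.027] mid [ 0.521 -0.24   0.017]
  toplayer bbox mid [ 0.518  -0.2407  0.0219] [0.063 0.065 0.01 ]
tree [0, 13, 70, 176, 24, 3, 10, 9, 13, 7, 0, 3, 3, 0, 9, 1, 0, 0, 0, 0, 0]
  top 0.0624 bbox [ 0.618 -0.237  0.008] [ 0.671 -0.187  0.065] mid [ 0.645 -0.212  0.037]
  toplayer bbox mid [ 0.6397 -0.2096  0.0628] [0.009 0.006 0.005]
```

View pics/c1.png

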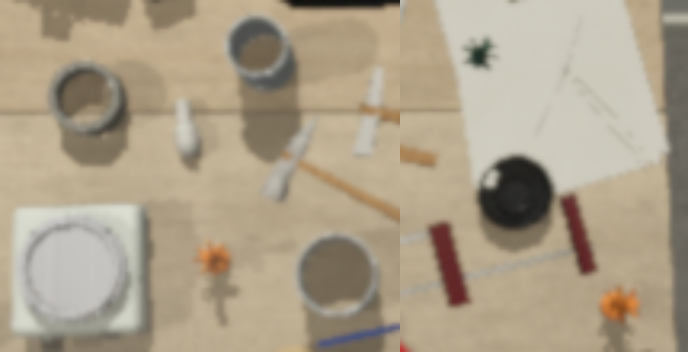

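```bash
cat >> h.py <<'E'
def plan(x,y,z,yaw=None):
    "print the shift in tool axes (mm) to a world TCP target, and roll to bring tool y to world yaw (deg, mod 180)"
    o=ctrl.get_obs();M=R.from_rotvec(o["tool_rot"]).as_matrix();d=M.T@(np.array([x,y,z])-o["tool_pos"])*1e3
    print("t %.1f"%o["t"],"pos",o["tool_pos"].round(4),"shift mm",d.round(1),"len",np.linalg.norm(d).round(),"y yaw",np.degrees(np.arctan2(M[1,1],M[0,1])).round(1),"z axis",M[:,2].round(3),"open",o["opening"].round(4),"q6 %.2f"%o["q"][5],"F",o["contact_force"].round(1))
    if yaw is not None: a=np.degrees(np.arctan2(M[1,1],M[0,1]))-yaw;print("roll",np.radians((a+90)%180-90).round(3))
E
python3 -m handwheel '[{"roll":0.122},{"roll":0.122},{"roll":0.122},{"roll":0.122},{"roll":0.122},{"roll":0.122},{"roll":0.122},{"roll":0.122},{"roll":0.122},{"roll":0.122}]'
python3 -c "
from h import *
plan(.518,-.241,.21,0)"
```

```text
$[0]: bad value
Traceback (most recent call last):
  File "h.py", line 22, in plan
    print("t %.1f"%o["t"],"pos",o["tool_pos"].round(4),"shift mm",d.round(1),"len",np.linalg.norm(d).round(),"y yaw",np.degrees(np.arctan2(M[1,1],M[0,1])).round(1),"z axis",M[:,2].round(3),"open",o["opening"].round(4),"q6 %.2f"%o["q"][5],"F",o["contact_force"].round(1))
                                                                                                                                                                                                    ^^^^^^^^^^^^^^^^^^
AttributeError: 'float' object has no attribute 'round'
```

```bash
sed -i 's/np.linalg.norm(d).round()/round(float(np.linalg.norm(d)))/;s/np.degrees(np.arctan2(M\[1,1\],M\[0,1\])).round(1)/round(float(np.degrees(np.arctan2(M[1,1],M[0,1]))),1)/;s/o\["opening"\].round(4)/round(float(o["opening"]),4)/;s/np.radians((a+90)%180-90).round(3)/round(float(np.radians((a+90)%180-90)),3)/' h.py
python3 -m handwheel '[{"tx":0,"ty":0,"tz":0,"roll":0.122},{"tx":0,"ty":0,"tz":0,"roll":0.122},{"tx":0,"ty":0,"tz":0,"roll":0.122},{"tx":0,"ty":0,"tz":0,"roll":0.122},{"tx":0,"ty":0,"tz":0,"roll":0.122},{"tx":0,"ty":0,"tz":0,"roll":0.122},{"tx":0,"ty":0,"tz":0,"roll":0.122},{"tx":0,"ty":0,"tz":0,"roll":0.122},{"tx":0,"ty":0,"tz":0,"roll":0.122},{"tx":0,"ty":0,"tz":0,"roll":0.122}]'
python3 -c "
from h import *
plan(.518,-.241,.21,0)"
```

```text
t: 0.98
tool_pos: [0.2111, 0.5879, 0.2307]
tool_rot: [2.221, 2.221, -0.001]
contact_force: [0.1, 0.7, 1.0]
opening: 0.0855
grip_force: 0.0
t 1.0 pos [0.2111 0.5879 0.2307] shift mm [-828.9  306.9   21.3] len 884 y yaw -0.0 z axis [-0.    -0.001 -1.   ] open 0.0855 q6 1.11 F [0.1 0.7 1. ]
roll -0.0
```

```bash

python3 -m handwheel '[{"tx":-34,"ty":13,"tz":0,"roll":0},{"tx":-34,"ty":13,"tz":0,"roll":0},{"tx":-34,"ty":13,"tz":0,"roll":0},{"tx":-34,"ty":13,"tz":0,"roll":0},{"tx":-34,"ty":13,"tz":0,"roll":0},{"tx":-34,"ty":13,"tz":0,"roll":0},{"tx":-34,"ty":13,"tz":0,"roll":0},{"tx":-34,"ty":13,"tz":0,"roll":0},{"tx":-34,"ty":13,"tz":0,"roll":0},{"tx":-34,"ty":13,"tz":0,"roll":0},{"tx":-34,"ty":13,"tz":0,"roll":0},{"tx":-34,"ty":13,"tz":0,"roll":0}]'
python3 -m handwheel '[{"tx":-34,"ty":13,"tz":0,"roll":0},{"tx":-34,"ty":13,"tz":0,"roll":0},{"tx":-34,"ty":13,"tz":0,"roll":0},{"tx":-34,"ty":13,"tz":0,"roll":0},{"tx":-34,"ty":13,"tz":0,"roll":0},{"tx":-34,"ty":13,"tz":0,"roll":0},{"tx":-34,"ty":13,"tz":0,"roll":0},{"tx":-34,"ty":13,"tz":0,"roll":0},{"tx":-34,"ty":13,"tz":0,"roll":0},{"tx":-34,"ty":13,"tz":0,"roll":0},{"tx":-34,"ty":13,"tz":10,"roll":0},{"tx":-13,"ty":-5,"tz":10,"roll":0}]'
python3 -m handwheel '[{"tx":0,"ty":0,"tz":0,"roll":0},{"tx":0,"ty":0,"tz":0,"roll":0},{"tx":0,"ty":0,"tz":0,"roll":0}]' >/dev/null
python3 -c "
from h import *
plan(.518,-.241,.21,0)
C,im,p=cloud('wrist');np.savez('w1.npz',C=C,im=im);cv2.imwrite('pics/w1.png',im[...,::-1])
m=(C[...,2]>.013)&(np.hypot(C[...,0]-.518,C[...,1]+.241)<.05)
Q=C[m];print('base',((Q.min(0)+Q.max(0))/2).round(4),np.ptp(Q,0).round(3),np.percentile(Q[:,2],98))
m=(C[...,2]>.05)&(np.hypot(C[...,0]-.64,C[...,1]+.21)<.05)
Q=C[m];print('tree',len(Q)and(Q.mean(0)))
"
```

```text
t: 1.98
tool_pos: [0.3697, 0.1795, 0.2311]
tool_rot: [2.214, 2.228, 0.0]
contact_force: [0.6, 0.6, -0.4]
opening: 0.0854
grip_force: 0.0
t: 2.98
tool_pos: [0.5117, -0.2091, 0.2113]
tool_rot: [2.216, 2.224, -0.0]
contact_force: [-1.0, 0.5, -1.6]
opening: 0.0852
grip_force: 0.0
t 3.2 pos [ 0.5099 -0.2043  0.2114] shift mm [-36.7   7.8   1.4] len 38 y yaw 0.4 z axis [-0.  0. -1.] open 0.0854 q6 -0.52 F [ 0.5 -0.6 -0.2]
roll 0.006
base [ 0.5241 -0.2408  0.1573] [0.075 0.096 0.288] 0.30016445343028547
tree [ 0.64061939 -0.20992011  0.06118505]
```

View pics/w1.png

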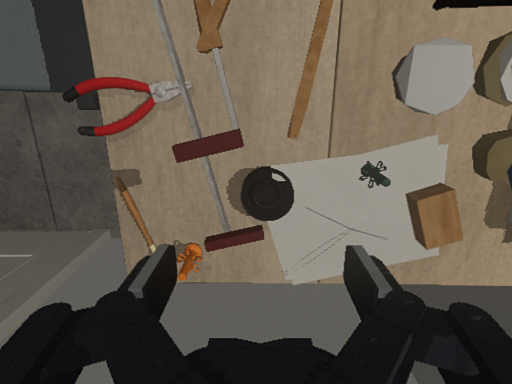

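Wrist view: base at (268,193), tree at (376,173), file shaft passing about (217,193), handles clear of a grasp along image-horizontal (world x).

```bash

python3 -c "
from h import *
z=np.load('w1.npz');C=z['C'];im=z['im'].astype(int)
m=(im.max(2)<70)&(C[...,2]>.012)&(C[...,2]<.03)&(np.hypot(C[...,0]-.518,C[...,1]+.241)<.05)
Q=C[m];print('base',((Q.min(0)+Q.max(0))/2).round(4),np.ptp(Q,0).round(3),np.percentile(Q[:,2],98))
H=C[m&(C[...,2]>.018)];print(circ(cv2.convexHull(H[:,:2].astype(np.float32))[:,0]), len(H))
s=C[180:206,200:225];print('shaft z',np.nanmax(s[...,2]))
tb=C[230:270,300:340,2];print('paper',np.nanmedian(tb),'table',np.nanmedian(C[50:100,260:280,2]))
plan(.518,-.241,.06,0)
"
```

```text
base [ 0.5189 -0.2411  0.0185] [0.065 0.065 0.013] 0.02377437233187725
(array([ 0.51909503, -0.24121232]), np.float64(0.03259763393733874)) 554
shaft z 0.02361697468813634
paper 0.005745826001972321 table 0.0009734126724162684
t 3.3 pos [ 0.5102 -0.2041  0.2119] shift mm [-36.9   7.4 151.9] len 156 y yaw 0.4 z axis [ 0.001 -0.    -1.   ] open 0.0852 q6 -0.52 F [-0.1  0.2 -0.9]
roll 0.007
```

```bash

python3 -m handwheel '[{"tx":-18,"ty":4.5,"tz":0,"roll":0.003},{"tx":-19,"ty":4.5,"tz":0,"roll":0.003},{"tx":0,"ty":0,"tz":35,"roll":0},{"tx":0,"ty":0,"tz":35,"roll":0},{"tx":0,"ty":0,"tz":35,"roll":0},{"tx":0,"ty":0,"tz":30,"roll":0},{"tx":0,"ty":0,"tz":17,"roll":0},{"tx":0,"ty":0,"tz":0,"roll":0},{"tx":0,"ty":0,"tz":0,"roll":0},{"tx":0,"ty":0,"tz":0,"roll":0}]' 76
python3 -c "
from h import *
plan(.519,-.2412,.008,0)
C,im,p=cloud('wrist');cv2.imwrite('pics/w2.png',im[...,::-1])
m=(im.max(2)<70)&(C[...,2]>.012)&(C[...,2]<.03)&(np.hypot(C[...,0]-.519,C[...,1]+.241)<.038)
H=C[m&(C[...,2]>.018)];print(circ(cv2.convexHull(H[:,:2].astype(np.float32))[:,0]),np.percentile(H[:,2],[50,98]))
"
```

```text
t: 4.12
tool_pos: [0.5207, -0.2421, 0.0617]
tool_rot: [2.218, 2.22, 0.001]
contact_force: [0.9, -0.5, 0.5]
opening: 0.076
grip_force: 0.0
t 4.1 pos [ 0.5207 -0.2421  0.0617] shift mm [ 1.  -1.9 53.7] len 54 y yaw 0.1 z axis [ 0.003 -0.002 -1.   ] open 0.076 q6 -0.57 F [ 0.9 -0.5  0.5]
roll 0.001
(array([ 0.51941485, -0.24140649]), np.float64(0.03274256425010874)) [0.02157705 0.02383883]
```

View pics/w2.png

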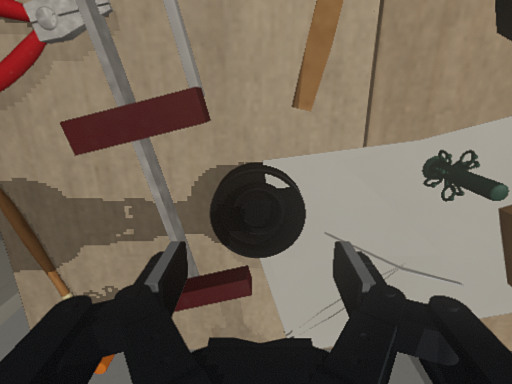

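```bash

python3 -m handwheel '[{"tx":1,"ty":-1.5,"tz":0,"roll":0},{"tx":0,"ty":0,"tz":0,"roll":0.09},{"tx":0,"ty":0,"tz":0,"roll":0.09},{"tx":0,"ty":0,"tz":0,"roll":0.08},{"tx":0,"ty":0,"tz":15,"roll":0},{"tx":0,"ty":0,"tz":15,"roll":0},{"tx":0,"ty":0,"tz":14,"roll":0},{"tx":0,"ty":0,"tz":10,"roll":0},{"tx":0,"ty":0,"tz":0,"roll":0},{"tx":0,"ty":0,"tz":0,"roll":0}]' 74
python3 -c "
from h import *
plan(.5192,-.2413,.007,-15)"
```

```text
t: 5.0
tool_pos: [0.5178, -0.241, 0.0057]
tool_rot: [2.491, 1.915, 0.0]
contact_force: [0.6, -0.4, 0.1]
opening: 0.074
grip_force: 0.0
t 5.0 pos [ 0.5178 -0.241   0.0057] shift mm [ 0.1  1.4 -1.3] len 2 y yaw -14.9 z axis [ 0. -0. -1.] open 0.074 q6 -0.31 F [ 0.6 -0.4  0.1]
roll 0.002
```

```bash

python3 -m handwheel '[{"tx":0,"ty":1.5,"tz":-2,"roll":0},{"tx":0,"ty":0,"tz":0,"roll":0},{"tx":0,"ty":0,"tz":0,"roll":0},{"tx":0,"ty":0,"tz":0,"roll":0},{"tx":0,"ty":0,"tz":0,"roll":0},{"tx":0,"ty":0,"tz":0,"roll":0},{"tx":0,"ty":0,"tz":0,"roll":0},{"tx":0,"ty":0,"tz":0,"roll":0}]' 50 40
python3 -m handwheel '[{"tx":0,"ty":0,"tz":-15,"roll":0},{"tx":0,"ty":0,"tz":-30,"roll":0},{"tx":0,"ty":0,"tz":-35,"roll":0},{"tx":0,"ty":0,"tz":-35,"roll":0},{"tx":0,"ty":0,"tz":-35,"roll":0},{"tx":0,"ty":0,"tz":0,"roll":0},{"tx":0,"ty":0,"tz":0,"roll":0}]'
python3 -c "
from h import *
plan(.4485,.299,.16)
C,im,p=cloud('wrist');cv2.imwrite('pics/w3.png',im[...,::-1])"
```

```text
t: 5.67
tool_pos: [0.52, -0.2419, 0.0085]
tool_rot: [2.489, 1.914, 0.001]
contact_force: [0.7, -0.4, 6.6]
opening: 0.0628
grip_force: 44.5
t: 6.25
tool_pos: [0.5202, -0.242, 0.1597]
tool_rot: [2.487, 1.912, 0.002]
contact_force: [-0.4, -0.5, -1.3]
opening: 0.0629
grip_force: 44.4
t 6.2 pos [ 0.5202 -0.242   0.1597] shift mm [ 504.4 -208.3   -1.9] len 546 y yaw -14.9 z axis [ 0.004 -0.003 -1.   ] open 0.0629 q6 -0.31 F [-0.4 -0.5 -1.3]
```

View pics/w3.png

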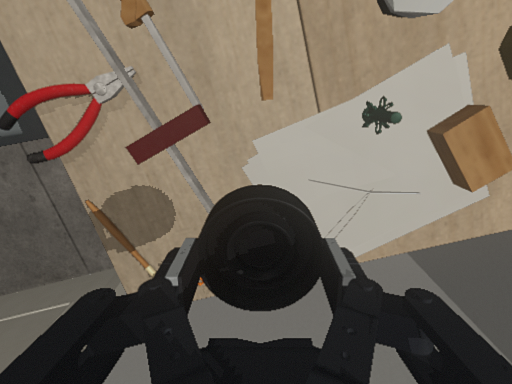

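```bash

python3 -m handwheel '[{"tx":33,"ty":-17,"tz":0,"roll":0},{"tx":33,"ty":-17,"tz":0,"roll":0},{"tx":33,"ty":-17,"tz":0,"roll":0},{"tx":33,"ty":-17,"tz":0,"roll":0},{"tx":33,"ty":-17,"tz":0,"roll":0},{"tx":33,"ty":-17,"tz":0,"roll":0},{"tx":33,"ty":-17,"tz":0,"roll":0},{"tx":33,"ty":-17,"tz":0,"roll":0},{"tx":33,"ty":-17,"tz":0,"roll":0},{"tx":33,"ty":-17,"tz":0,"roll":0},{"tx":33,"ty":-17,"tz":0,"roll":0},{"tx":33,"ty":-17,"tz":0,"roll":0}]'
python3 -m handwheel '[{"tx":0,"ty":0,"tz":0,"roll":0},{"tx":0,"ty":0,"tz":0,"roll":0},{"tx":0,"ty":0,"tz":0,"roll":0}]' >/dev/null
python3 - <<'E'
from h import *
plan(.4485,.299,.16)
o=ctrl.get_obs()["tool_pos"]
C,im,p=cloud('wrist');np.savez('w4.npz',C=C,im=im);cv2.imwrite('pics/w4.png',im[...,::-1])
def hull(m):
    H=C[m];return circ(cv2.convexHull(H[:,:2].astype(np.float32))[:,0]),H[:,2].min().round(4),H[:,2].max().round(4),len(H)
d=np.hypot(C[...,0]-.4485,C[...,1]-.299)
print('plate+ring',hull((d<.055)&(C[...,2]>.0525)&(C[...,2]<.066)))
print('ring',hull((d<.045)&(C[...,2]>.0575)&(C[...,2]<.066)))
print('platez',np.nanmedian(C[d<.025][:,2]))
b=np.hypot(C[...,0]-o[0],C[...,1]-o[1]);m=(b<.036)&(C[...,2]>o[2]-.03)&(C[...,2]<o[2]+.03)&(im.max(2)<60)
Q=C[m&(C[...,2]>np.nanpercentile(C[m][:,2],70))];print('base rim z rel TCP',(Q[:,2].mean()-o[2]),'n',len(Q))
A=np.c_[Q[:,:2]-o[:2],np.ones(len(Q))];print('plane',np.linalg.lstsq(A,Q[:,2]-o[2],rcond=None)[0],circ(cv2.convexHull(C[m][:,:2].astype(np.float32))[:,0]))
print(o, np.percentile(C[m][:,2]-o[2],[1,10,50,90,99]))
E
```

```text
t: 7.3
tool_pos: [0.4211, 0.1949, 0.1541]
tool_rot: [-2.489, -1.913, 0.008]
contact_force: [0.3, 0.1, -1.0]
opening: 0.0629
grip_force: 44.4
t 7.5 pos [0.4224 0.1933 0.1549] shift mm [108.8  -1.9  -5.4] len 109 y yaw -14.9 z axis [-0.004 -0.002 -1.   ] open 0.0627 q6 0.53 F [ 0.4 -0.6 -0.8]
plate+ring ((array([0.45054795, 0.2965572 ]), np.float64(0.04640254374573544)), np.float64(0.0526), np.float64(0.0622), 12053)
ring ((array([0.45042435, 0.29659317]), np.float64(0.04150303484362344)), np.float64(0.0575), np.float64(0.0622), 2334)
platez 0.055031842756954635
base rim z rel TCP 0.014641854746358846 n 3976
plane [0.00641237 0.0161941  0.01466837] (array([0.42321841, 0.19322074]), np.float64(0.03311215778229066))
[0.4224092 0.1933366 0.1549067] [-0.00264727  0.00010314  0.00545191  0.01433729  0.02750466]
```

View pics/w4.png

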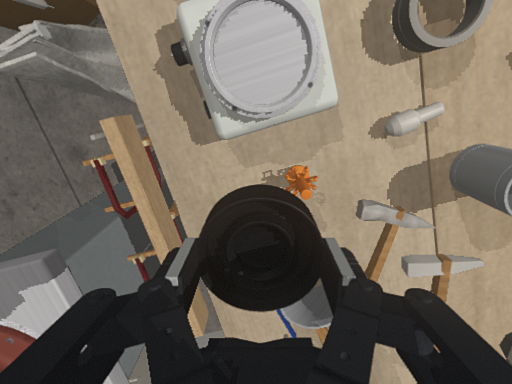

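The ring appears at (260,52), the held base at (260,247); relative offset ~107 mm along tool x.

```bash

python3 -m handwheel '[{"tx":30,"ty":0,"tz":0,"roll":0},{"tx":30,"ty":0,"tz":0,"roll":0},{"tx":30,"ty":0,"tz":0,"roll":0},{"tx":17,"ty":0,"tz":10,"roll":0},{"tx":0,"ty":0,"tz":30,"roll":0},{"tx":0,"ty":0,"tz":20,"roll":0},{"tx":0,"ty":0,"tz":0,"roll":0},{"tx":0,"ty":0,"tz":0,"roll":0},{"tx":0,"ty":0,"tz":0,"roll":0}]'
cat >> h.py <<'E'
def hull(H): return circ(cv2.convexHull(H[:,:2].astype(np.float32))[:,0])
E
cat > vb.py <<'E'
from h import *
plan(.4505,.2966,.0615)
o=ctrl.get_obs()["tool_pos"]
for n in("wrist","top"):
    C,im,p=cloud(n);cv2.imwrite(f'pics/v{n}{o[2]:.3f}.png',im[...,::-1])
    d=np.hypot(C[...,0]-.4495,C[...,1]-.298)
    P=C[(d<.055)&(C[...,2]>.0525)&(C[...,2]<.066)&(im.max(2)>90)];print(n,'plate',hull(P),len(P))
    b=np.hypot(C[...,0]-o[0],C[...,1]-o[1]);m=(b<.037)&(C[...,2]>o[2]-.01)&(C[...,2]<o[2]+.03)&(im.max(2)<60)
    print('base',hull(C[m&(C[...,2]>o[2]+.01)]),o)
E
python3 vb.py
```

```text
t: 8.35
tool_pos: [0.4523, 0.2964, 0.0982]
tool_rot: [2.492, 1.912, 0.002]
contact_force: [0.3, 0.1, -0.7]
opening: 0.0633
grip_force: 44.5
t 8.3 pos [0.4523 0.2964 0.0982] shift mm [-0.3 -1.8 36.7] len 37 y yaw -15.0 z axis [ 0.001  0.    -1.   ] open 0.0633 q6 0.70 F [ 0.3  0.1 -0.7]
wrist plate (array([0.45063758, 0.29791188]), np.float64(0.04629851592141406)) 5154
base (array([0.45311073, 0.29625473]), np.float64(0.03322972706591644)) [0.45228095 0.29644825 0.0981977 ]
top plate (array([0.44995667, 0.29250504]), np.float64(0.04087938516756097)) 190
base (array([0.45166143, 0.29491951]), np.float64(0.029696376968576507)) [0.45228095 0.29644825 0.0981977 ]
```

```bash

python3 -m handwheel '[{"tx":1,"ty":-2,"tz":0,"roll":0},{"tx":0,"ty":0,"tz":12,"roll":0},{"tx":0,"ty":0,"tz":10,"roll":0},{"tx":0,"ty":0,"tz":5,"roll":0},{"tx":0,"ty":0,"tz":4,"roll":0},{"tx":0,"ty":0,"tz":2,"roll":0},{"tx":0,"ty":0,"tz":0,"roll":0},{"tx":0,"ty":0,"tz":0,"roll":0},{"tx":0,"ty":0,"tz":0,"roll":0}]'
python3 vb.py
```

```text
t: 9.2
tool_pos: [0.4499, 0.2988, 0.0647]
tool_rot: [2.491, 1.915, 0.001]
contact_force: [-0.3, -0.3, -1.5]
opening: 0.0633
grip_force: 44.5
t 9.2 pos [0.4499 0.2988 0.0647] shift mm [-2.   1.1  3.2] len 4 y yaw -14.9 z axis [ 0.001  0.    -1.   ] open 0.0633 q6 0.71 F [-0.3 -0.3 -1.5]
wrist plate (array([0.45068853, 0.29772056]), np.float64(0.0464810530129054)) 4629
base (array([0.45064366, 0.29879031]), np.float64(0.033106881002328205)) [0.44993601 0.29882351 0.06469747]
top plate (array([0.45034046, 0.29537676]), np.float64(0.042869470834494744)) 140
base (array([0.45253837, 0.28431456]), np.float64(0.01808341481827368)) [0.44993601 0.29882351 0.06469747]
```

```bash

python3 -m handwheel '[{"tx":-1,"ty":0,"tz":2,"roll":0},{"tx":0,"ty":0,"tz":1,"roll":0},{"tx":0,"ty":0,"tz":0,"roll":0},{"tx":0,"ty":0,"tz":0,"roll":0}]'
python3 -m handwheel '[{"tx":0,"ty":0,"tz":0.5,"roll":0},{"tx":0,"ty":0,"tz":0,"roll":0},{"tx":0,"ty":0,"tz":0,"roll":0}]'
```

```text
t: 9.63
tool_pos: [0.4499, 0.2978, 0.0625]
tool_rot: [2.49, 1.915, 0.001]
contact_force: [-1.7, -0.7, 5.3]
opening: 0.0628
grip_force: 45.1
t: 9.88
tool_pos: [0.4498, 0.2978, 0.0624]
tool_rot: [2.49, 1.915, 0.001]
contact_force: [-3.3, -1.6, 8.4]
opening: 0.0632
grip_force: 45.3
```

```bash

python3 -m handwheel '[{"tx":0,"ty":0,"tz":0,"roll":0},{"tx":0,"ty":0,"tz":0,"roll":0},{"tx":0,"ty":0,"tz":0,"roll":0},{"tx":0,"ty":0,"tz":0,"roll":0},{"tx":0,"ty":0,"tz":0,"roll":0},{"tx":0,"ty":0,"tz":-10,"roll":0},{"tx":0,"ty":0,"tz":-30,"roll":0},{"tx":0,"ty":0,"tz":-35,"roll":0},{"tx":0,"ty":0,"tz":-35,"roll":0},{"tx":0,"ty":0,"tz":0,"roll":0},{"tx":0,"ty":0,"tz":0,"roll":0}]' 80
python3 - <<'E'
from h import *
plan(.6402,-.2098,.2)
C,im,p=cloud('wrist');cv2.imwrite('pics/w5.png',im[...,::-1])
d=np.hypot(C[...,0]-.4505,C[...,1]-.2975);dark=im.max(2)<70
P=C[(d<.055)&(C[...,2]>.0525)&(C[...,2]<.066)&~dark];print('plate',hull(P))
Q=C[(d<.04)&(C[...,2]>.071)&(C[...,2]<.085)&dark];print('base',hull(Q))
A=np.c_[Q[:,:2]-[.45,.2975],np.ones(len(Q))];print(np.linalg.lstsq(A,Q[:,2],rcond=None)[0],len(Q))
E
```

```text
t: 10.8
tool_pos: [0.4513, 0.2986, 0.175]
tool_rot: [2.489, 1.914, 0.011]
contact_force: [0.3, -0.1, 0.3]
opening: 0.0797
grip_force: 0.0
t 10.8 pos [0.4513 0.2986 0.175 ] shift mm [-442.7  313.4  -25.4] len 543 y yaw -14.9 z axis [ 0.006  0.003 -1.   ] open 0.0797 q6 0.71 F [ 0.3 -0.1  0.3]
plate (array([0.45032166, 0.29739086]), np.float64(0.046640062971630904))
base (array([0.45050375, 0.29779768]), np.float64(0.03282633250915529))
[0.00266314 0.00608209 0.07476775] 1304
```

View pics/w5.png

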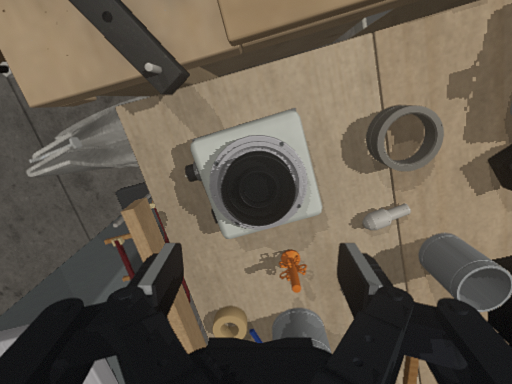

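Base is centred in the ring (centre ~(258,188), both circles concentric). Now the tree.

```bash

python3 -m handwheel '[{"tx":-33,"ty":22,"tz":0,"roll":0},{"tx":-33,"ty":22,"tz":0,"roll":0},{"tx":-33,"ty":22,"tz":0,"roll":0},{"tx":-33,"ty":22,"tz":0,"roll":0},{"tx":-33,"ty":22,"tz":0,"roll":0},{"tx":-33,"ty":22,"tz":0,"roll":0},{"tx":-33,"ty":22,"tz":0,"roll":0},{"tx":-33,"ty":22,"tz":0,"roll":0},{"tx":-33,"ty":22,"tz":0,"roll":0},{"tx":-33,"ty":22,"tz":0,"roll":0},{"tx":-33,"ty":22,"tz":0,"roll":0},{"tx":-33,"ty":22,"tz":0,"roll":0}]' 60
python3 -m handwheel '[{"tx":-33,"ty":22,"tz":0,"roll":0},{"tx":-33,"ty":22,"tz":15,"roll":0},{"tx":-8,"ty":5,"tz":20,"roll":0},{"tx":0,"ty":0,"tz":0,"roll":0},{"tx":0,"ty":0,"tz":0,"roll":0},{"tx":0,"ty":0,"tz":0,"roll":0}]'
cat > tr.py <<'E'
from h import *
import sys
o=ctrl.get_obs()["tool_pos"]
C,im,p=cloud('wrist');cv2.imwrite(f'pics/tr{o[2]:.3f}.png',im[...,::-1])
d=np.hypot(C[...,0]-.640,C[...,1]+.2098);m=(d<.04)&(im.astype(int)[...,1]>im[...,0]+6)
Q=C[m];print(len(Q),Q[:,2].max())
for a,b in((0.002,.012),(.014,.038),(.042,.058),(.058,.07)):
    S=Q[(Q[:,2]>a)&(Q[:,2]<b)];
    if len(S)>5: print(a,((S.min(0)+S.max(0))/2).round(4),np.ptp(S,0).round(4),len(S))
S=Q[Q[:,2]>np.percentile(Q[:,2],99)-.002];print('top',hull(S),S[:,2].mean())
plan(*hull(S)[0],.041,-15)
E
python3 tr.py
```

```text
t: 11.85
tool_pos: [0.6017, -0.1544, 0.1683]
tool_rot: [-2.488, -1.912, 0.003]
contact_force: [0.3, -0.1, -0.3]
opening: 0.0603
grip_force: 0.0
t: 12.35
tool_pos: [0.6301, -0.2351, 0.1351]
tool_rot: [-2.488, -1.914, 0.001]
contact_force: [-1.3, -0.6, 0.2]
opening: 0.0603
grip_force: 0.0
301 0.22838124666757553
0.002 [ 0.6445 -0.2091  0.0095] [0.0118 0.0116 0.0047] 36
0.014 [ 0.6432 -0.2106  0.0281] [0.0283 0.0286 0.0197] 117
0.042 [ 0.6447 -0.2094  0.0502] [0.0043 0.0061 0.0153] 13
0.058 [ 0.6426 -0.2107  0.0631] [0.0086 0.0085 0.0062] 107
top (array([ 0.63031758, -0.21388234]), np.float64(0.015431684501199468)) 0.07069033954316935
t 12.4 pos [ 0.6306 -0.235   0.1363] shift mm [20.3 -5.7 95.3] len 98 y yaw -14.8 z axis [-0.  0. -1.] open 0.0598 q6 -0.21 F [-0.3  0.6  0.3]
roll 0.003
```

```bash

python3 -m handwheel '[{"tx":26.5,"ty":5,"tz":0,"roll":0},{"tx":0,"ty":0,"tz":25,"roll":0},{"tx":0,"ty":0,"tz":20,"roll":0},{"tx":0,"ty":0,"tz":5,"roll":0},{"tx":0,"ty":0,"tz":0,"roll":0},{"tx":0,"ty":0,"tz":0,"roll":0},{"tx":0,"ty":0,"tz":0,"roll":0}]' 50
sed -i 's/im.astype(int)\[...,1\]>im\[...,0\]+6)/im.astype(int)[...,1]>im[...,0]+6)\&(C[...,2]<.07)/' tr.py;python3 tr.py;ls pics
```

```text
t: 12.98
tool_pos: [0.6435, -0.2122, 0.0883]
tool_rot: [2.488, 1.913, 0.002]
contact_force: [-0.8, 0.3, 1.2]
opening: 0.0497
grip_force: 0.0
488 0.06649502270259938
0.002 [ 0.6441 -0.2101  0.0101] [0.0116 0.0142 0.0031] 53
0.014 [ 0.6429 -0.2101  0.0274] [0.0294 0.0289 0.021 ] 219
0.042 [ 0.6452 -0.2091  0.0496] [0.0036 0.0058 0.0151] 48
0.058 [ 0.6426 -0.21    0.0623] [0.0086 0.0083 0.0085] 131
top (array([ 0.64267191, -0.21041011]), np.float64(0.00418845519249068)) 0.06487634085450365
t 13.0 pos [ 0.6436 -0.2124  0.0884] shift mm [ 1.7 -1.6 47.4] len 47 y yaw -14.9 z axis [ 0.003 -0.001 -1.   ] open 0.0503 q6 -0.17 F [-0.1 -0.5 -0.2]
roll 0.002
c1.png
scene0.png
top0.png
tr0.088.png
tr0.135.png
vtop0.065.png
vtop0.098.png
vwrist0.065.png
vwrist0.098.png
w1.png
w2.png
w3.png
w4.png
w5.png
wrist0.png
```

```bash

python3 -m handwheel '[{"tx":1.5,"ty":-2,"tz":0,"roll":0},{"tx":0,"ty":0,"tz":15,"roll":0},{"tx":0,"ty":0,"tz":15,"roll":0},{"tx":0,"ty":0,"tz":10,"roll":0},{"tx":0,"ty":0,"tz":5,"roll":0},{"tx":0,"ty":0,"tz":0,"roll":0},{"tx":0,"ty":0,"tz":0,"roll":0},{"tx":0,"ty":0,"tz":0,"roll":0}]' 30
python3 -c "
from h import *
plan(.6418,-.2103,.042)
C,im,p=cloud('wrist');cv2.imwrite('pics/w6.png',im[...,::-1])"
```

```text
t: 13.7
tool_pos: [0.6411, -0.2102, 0.0412]
tool_rot: [2.491, 1.915, 0.0]
contact_force: [0.6, -0.2, -0.4]
opening: 0.0298
grip_force: 0.0
t 13.7 pos [ 0.6411 -0.2102  0.0412] shift mm [ 0.1  0.7 -0.8] len 1 y yaw -14.9 z axis [ 0. -0. -1.] open 0.0298 q6 -0.17 F [ 0.6 -0.2 -0.4]
```

View pics/w6.png

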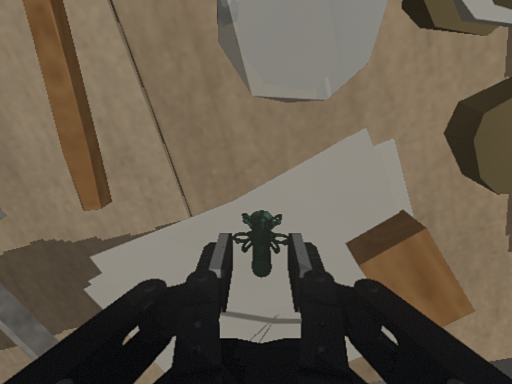

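```bash

python3 -m handwheel '[{"tx":0,"ty":0,"tz":-1,"roll":0},{"tx":0,"ty":0,"tz":0,"roll":0},{"tx":0,"ty":0,"tz":0,"roll":0},{"tx":0,"ty":0,"tz":0,"roll":0},{"tx":0,"ty":0,"tz":0,"roll":0},{"tx":0,"ty":0,"tz":0,"roll":0},{"tx":0,"ty":0,"tz":0,"roll":0}]' 0 30
python3 -m handwheel '[{"tx":0,"ty":0,"tz":-5,"roll":0},{"tx":0,"ty":0,"tz":-15,"roll":0},{"tx":0,"ty":0,"tz":-25,"roll":0},{"tx":0,"ty":0,"tz":-30,"roll":0},{"tx":0,"ty":0,"tz":-30,"roll":0},{"tx":0,"ty":0,"tz":-25,"roll":0},{"tx":0,"ty":0,"tz":0,"roll":0},{"tx":0,"ty":0,"tz":0,"roll":0},{"tx":0,"ty":0,"tz":0,"roll":0}]'
python3 -c "
from h import *
plan(.4505,.2978,.172)
C,im,p=cloud('wrist');cv2.imwrite('pics/w7.png',im[...,::-1])"
```

```text
t: 14.33
tool_pos: [0.6414, -0.2103, 0.0429]
tool_rot: [2.49, 1.914, 0.001]
contact_force: [0.2, 0.3, 4.3]
opening: 0.0087
grip_force: 31.4
t: 15.08
tool_pos: [0.6403, -0.2098, 0.1715]
tool_rot: [-2.49, -1.914, 0.001]
contact_force: [0.2, -0.5, -1.1]
opening: 0.0088
grip_force: 30.9
t 15.1 pos [ 0.6403 -0.2098  0.1715] shift mm [ 441.7 -314.    -0. ] len 542 y yaw -14.9 z axis [-0.001  0.    -1.   ] open 0.0088 q6 -0.17 F [ 0.2 -0.5 -1.1]
```

View pics/w7.png

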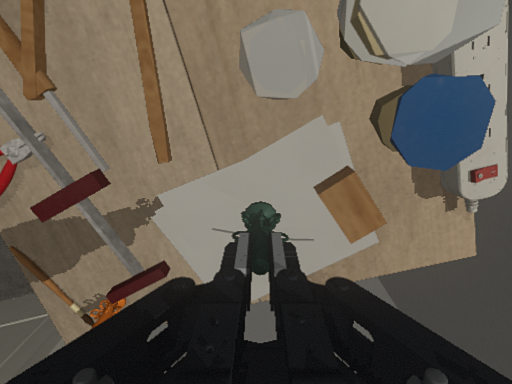

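```bash

python3 -m handwheel '[{"tx":20,"ty":-14,"tz":0,"roll":0},{"tx":30,"ty":-21,"tz":0,"roll":0},{"tx":33,"ty":-23,"tz":0,"roll":0},{"tx":33,"ty":-24,"tz":0,"roll":0},{"tx":33,"ty":-24,"tz":0,"roll":0},{"tx":33,"ty":-24,"tz":0,"roll":0},{"tx":33,"ty":-24,"tz":0,"roll":0},{"tx":33,"ty":-24,"tz":0,"roll":0},{"tx":33,"ty":-24,"tz":0,"roll":0},{"tx":33,"ty":-24,"tz":0,"roll":0},{"tx":33,"ty":-24,"tz":0,"roll":0},{"tx":33,"ty":-24,"tz":0,"roll":0}]'
python3 -m handwheel '[{"tx":33,"ty":-20,"tz":0,"roll":0},{"tx":30,"ty":-14,"tz":0,"roll":0},{"tx":20,"ty":-8,"tz":0,"roll":0},{"tx":8,"ty":-2,"tz":0,"roll":0},{"tx":0,"ty":0,"tz":0,"roll":0},{"tx":0,"ty":0,"tz":0,"roll":0},{"tx":0,"ty":0,"tz":0,"roll":0},{"tx":0,"ty":0,"tz":0,"roll":0}]'
cat > tb.py <<'E'
from h import *
plan(.4500,.2978,.13)
o=ctrl.get_obs()["tool_pos"]
C,im,p=cloud('wrist');cv2.imwrite(f'pics/tb{o[2]:.3f}.png',im[...,::-1])
I=im.astype(int);g=(I[...,1]>I[...,0]+6)&(np.hypot(C[...,0]-o[0],C[...,1]-o[1])<.03)
Q=C[g];
for a,b in((-.03,-.005),(.005,.019),(.019,.03)):
    S=Q[(Q[:,2]>o[2]+a)&(Q[:,2]<o[2]+b)]
    if len(S)>5:print(a,'tree-TCP',((S.min(0)+S.max(0))/2-o).round(4),np.ptp(S,0).round(4),len(S))
S=Q[Q[:,2]<o[2]-.035]
if len(S):print('foot',hull(S)[0]-o[:2],hull(S)[1],S[:,2].min()-o[2],len(S))
d=np.hypot(C[...,0]-.4505,C[...,1]-.2975)
B=C[(d<.04)&(C[...,2]>.071)&(C[...,2]<.081)&(im.max(2)<70)];print('base',hull(B),len(B))
E
python3 tb.py
```

```text
t: 16.13
tool_pos: [0.4715, 0.2289, 0.1699]
tool_rot: [-2.49, -1.914, 0.005]
contact_force: [-0.2, 0.1, -0.1]
opening: 0.0084
grip_force: 30.9
t: 16.8
tool_pos: [0.4549, 0.3255, 0.1716]
tool_rot: [2.492, 1.912, -0.001]
contact_force: [-0.5, -0.6, 0.0]
opening: 0.0084
grip_force: 30.9
t 16.8 pos [0.4549 0.3255 0.1716] shift mm [-28.    2.5  41.6] len 50 y yaw -15.0 z axis [-0.001 -0.001 -1.   ] open 0.0084 q6 0.75 F [-0.5 -0.6  0. ]
-0.03 tree-TCP [ 0.0009  0.0047 -0.0174] [0.0316 0.0214 0.0248] 603
0.005 tree-TCP [0.0026 0.0045 0.012 ] [0.0099 0.0081 0.014 ] 184
0.019 tree-TCP [ 0.0009 -0.0002  0.0212] [0.009  0.0094 0.0044] 267
foot [ 0.00260086 -0.00656534] 0.016042102464112022 -0.10860547437941068 153
base (array([0.4507686 , 0.29840797]), np.float64(0.03243756136938134)) 764
```

```bash

python3 -m handwheel '[{"tx":-14,"ty":1,"tz":0,"roll":0},{"tx":-14,"ty":1.5,"tz":0,"roll":0},{"tx":0,"ty":0,"tz":15,"roll":0},{"tx":0,"ty":0,"tz":15,"roll":0},{"tx":0,"ty":0,"tz":12,"roll":0},{"tx":0,"ty":0,"tz":4,"roll":0},{"tx":0,"ty":0,"tz":0,"roll":0},{"tx":0,"ty":0,"tz":0,"roll":0},{"tx":0,"ty":0,"tz":0,"roll":0},{"tx":0,"ty":0,"tz":0,"roll":0}]'
python3 tb.py; ls pics/tb*
```

```text
t: 17.68
tool_pos: [0.4505, 0.2995, 0.1272]
tool_rot: [2.49, 1.915, 0.003]
contact_force: [0.6, -0.6, -0.3]
opening: 0.0089
grip_force: 30.9
t 17.7 pos [0.4505 0.2995 0.1272] shift mm [-1.8 -0.1 -2.8] len 3 y yaw -14.9 z axis [ 0.002  0.001 -1.   ] open 0.0089 q6 0.71 F [ 0.6 -0.6 -0.3]
-0.03 tree-TCP [ 0.001   0.0049 -0.0175] [0.0315 0.0211 0.0249] 617
0.005 tree-TCP [0.0025 0.0041 0.012 ] [0.0098 0.0082 0.0139] 206
0.019 tree-TCP [0.0008 0.0002 0.0212] [0.0086 0.0092 0.0044] 268
foot [ 0.00089787 -0.00789655] 0.017949143987562418 -0.06515735927140573 163
base (array([0.45076167, 0.2979835 ]), np.float64(0.03277504280626567)) 1384
pics/tb0.127.png
pics/tb0.172.png
```

```bash

python3 -m handwheel '[{"tx":-1.7,"ty":0,"tz":0,"roll":0},{"tx":0,"ty":0,"tz":0,"roll":0},{"tx":0,"ty":0,"tz":5,"roll":0},{"tx":0,"ty":0,"tz":5,"roll":0},{"tx":0,"ty":0,"tz":5,"roll":0},{"tx":0,"ty":0,"tz":3,"roll":0},{"tx":0,"ty":0,"tz":0,"roll":0},{"tx":0,"ty":0,"tz":0,"roll":0}]'
python3 -m handwheel '[{"tx":0,"ty":0,"tz":1.5,"roll":0},{"tx":0,"ty":0,"tz":1,"roll":0},{"tx":0,"ty":0,"tz":0,"roll":0},{"tx":0,"ty":0,"tz":0,"roll":0}]'
python3 -m handwheel '[{"tx":0,"ty":0,"tz":1,"roll":0},{"tx":0,"ty":0,"tz":0,"roll":0},{"tx":0,"ty":0,"tz":0,"roll":0}]'
```

```text
t: 18.4
tool_pos: [0.4491, 0.2974, 0.1075]
tool_rot: [-2.49, -1.915, 0.002]
contact_force: [-0.0, 0.3, -0.1]
opening: 0.0089
grip_force: 30.9
t: 18.73
tool_pos: [0.4495, 0.2976, 0.1056]
tool_rot: [2.491, 1.915, 0.0]
contact_force: [-0.1, -0.6, -0.7]
opening: 0.0087
grip_force: 30.9
t: 18.98
tool_pos: [0.4497, 0.2976, 0.1048]
tool_rot: [2.491, 1.915, 0.001]
contact_force: [0.8, -1.0, 0.7]
opening: 0.0087
grip_force: 31.0
```

```bash

python3 -m handwheel '[{"tx":0,"ty":0,"tz":0.7,"roll":0},{"tx":0,"ty":0,"tz":0,"roll":0},{"tx":0,"ty":0,"tz":0,"roll":0}]'
python3 -m handwheel '[{"tx":0,"ty":0,"tz":0.5,"roll":0},{"tx":0,"ty":0,"tz":0,"roll":0},{"tx":0,"ty":0,"tz":0,"roll":0}]'
```

```text
t: 19.23
tool_pos: [0.4499, 0.2978, 0.1048]
tool_rot: [2.49, 1.915, 0.002]
contact_force: [-1.3, -0.4, 4.1]
opening: 0.0091
grip_force: 31.5
t: 19.48
tool_pos: [0.4501, 0.2979, 0.1048]
tool_rot: [2.49, 1.915, 0.002]
contact_force: [-2.4, 0.2, 8.0]
opening: 0.009
grip_force: 31.8
```

```bash

python3 -m handwheel '[{"tx":0,"ty":0,"tz":-1,"roll":0},{"tx":0,"ty":0,"tz":0,"roll":0},{"tx":0,"ty":0,"tz":0,"roll":0},{"tx":0,"ty":0,"tz":0,"roll":0},{"tx":0,"ty":0,"tz":-10,"roll":0},{"tx":0,"ty":0,"tz":-25,"roll":0},{"tx":0,"ty":0,"tz":-35,"roll":0},{"tx":0,"ty":0,"tz":-20,"roll":0},{"tx":0,"ty":0,"tz":0,"roll":0},{"tx":0,"ty":0,"tz":0,"roll":0}]' 30
python3 - <<'E'
from h import *
C,im,p=cloud('wrist');cv2.imwrite('pics/w8.png',im[...,::-1])
I=im.astype(int);g=(I[...,1]>I[...,0]+6)&(np.hypot(C[...,0]-.45,C[...,1]-.298)<.03)&(C[...,2]<.15)
S=C[g&(C[...,2]>.12)];print('treetop',hull(S),S[:,2].mean())
d=np.hypot(C[...,0]-.4505,C[...,1]-.2975)
B=C[(d<.04)&(C[...,2]>.071)&(C[...,2]<.081)&(im.max(2)<70)];print('base',hull(B),len(B))
plan(.638,.1426,.2,0)
E
```

```text
t: 20.32
tool_pos: [0.4504, 0.298, 0.1968]
tool_rot: [2.49, 1.914, 0.006]
contact_force: [-0.2, -0.1, -0.9]
opening: 0.0297
grip_force: 0.0
treetop (array([0.45075948, 0.2973399 ]), np.float64(0.004697460003909519)) 0.12614135297354925
base (array([0.45056533, 0.29788783]), np.float64(0.03268894538370841)) 1110
t 20.4 pos [0.4495 0.2975 0.1947] shift mm [-101.2  222.    -5.2] len 244 y yaw -14.9 z axis [ 0.001  0.    -1.   ] open 0.0296 q6 0.71 F [ 0.2 -0.6 -0.8]
roll -0.26
```

View pics/w8.png

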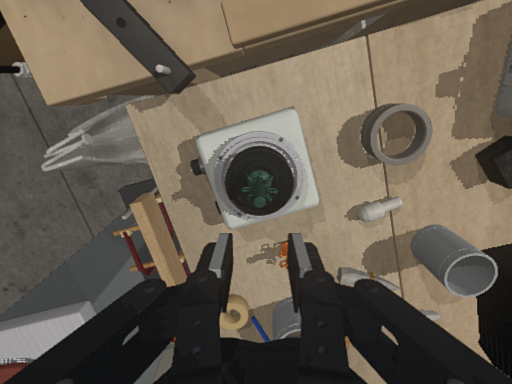

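Tree stands upright at (259,185) inside the base. Next the narrow flask.

```bash

python3 -m handwheel '[{"tx":-16,"ty":28,"tz":0,"roll":0},{"tx":-16,"ty":28,"tz":0,"roll":0},{"tx":-16,"ty":28,"tz":0,"roll":0},{"tx":-16,"ty":28,"tz":0,"roll":0},{"tx":-16,"ty":28,"tz":0,"roll":0},{"tx":-16,"ty":28,"tz":0,"roll":0},{"tx":-16,"ty":28,"tz":0,"roll":0},{"tx":-16,"ty":26,"tz":0,"roll":0},{"tx":0,"ty":0,"tz":20,"roll":0},{"tx":0,"ty":0,"tz":20,"roll":0},{"tx":0,"ty":0,"tz":0,"roll":0},{"tx":0,"ty":0,"tz":0,"roll":0}]' 75
cat > fl.py <<'E'
from h import *
o=ctrl.get_obs()["tool_pos"]
C,im,p=cloud('wrist');cv2.imwrite(f'pics/fl{o[2]:.3f}.png',im[...,::-1])
d=np.hypot(C[...,0]-.638,C[...,1]-.1426)
S=C[(d<.037)&(C[...,2]>.066)&(C[...,2]<.078)];print('flask rim',hull(S),S[:,2].mean(),len(S))
c=hull(S)[0];plan(*c,.047)
E
python3 fl.py
```

```text
t: 21.37
tool_pos: [0.6289, 0.1165, 0.1508]
tool_rot: [-2.488, -1.912, 0.009]
contact_force: [0.1, 0.2, 0.7]
opening: 0.0751
grip_force: 0.0
flask rim (array([0.64058753, 0.14012313]), np.float64(0.026892022649053864)) 0.07199720417636533 891
t 21.4 pos [0.63   0.1168 0.1529] shift mm [ 25.3   4.5 105.9] len 109 y yaw -14.9 z axis [-0.003 -0.    -1.   ] open 0.0748 q6 0.33 F [0.7 0.  0.6]
```

```bash

python3 -m handwheel '[{"tx":25,"ty":4,"tz":0,"roll":0},{"tx":0,"ty":0,"tz":30,"roll":0},{"tx":0,"ty":0,"tz":25,"roll":0},{"tx":0,"ty":0,"tz":5,"roll":0},{"tx":0,"ty":0,"tz":0,"roll":0},{"tx":0,"ty":0,"tz":0,"roll":0},{"tx":0,"ty":0,"tz":0,"roll":0}]'
python3 fl.py
```

```text
t: 22.0
tool_pos: [0.6428, 0.1401, 0.097]
tool_rot: [2.489, 1.914, 0.005]
contact_force: [0.3, 0.4, 0.1]
opening: 0.0749
grip_force: 0.0
flask rim (array([0.6407112 , 0.14023738]), np.float64(0.026995730662865022)) 0.07148612522423248 1578
t 22.1 pos [0.6429 0.14   0.0971] shift mm [-0.4 -2.3 50.1] len 50 y yaw -14.9 z axis [ 0.004  0.    -1.   ] open 0.0746 q6 0.36 F [-0.5 -0.5  0.6]
```

```bash

python3 -m handwheel '[{"tx":0,"ty":-2.5,"tz":0,"roll":0},{"tx":0,"ty":0,"tz":20,"roll":0},{"tx":0,"ty":0,"tz":20,"roll":0},{"tx":0,"ty":0,"tz":8,"roll":0},{"tx":0,"ty":0,"tz":0,"roll":0},{"tx":0,"ty":0,"tz":0,"roll":0},{"tx":0,"ty":0,"tz":0,"roll":0}]'
python3 -m handwheel '[{"tx":0,"ty":0,"tz":0,"roll":0},{"tx":0,"ty":0,"tz":0,"roll":0},{"tx":0,"ty":0,"tz":0,"roll":0},{"tx":0,"ty":0,"tz":0,"roll":0},{"tx":0,"ty":0,"tz":0,"roll":0},{"tx":0,"ty":0,"tz":0,"roll":0}]' 35 50
python3 -m handwheel '[{"tx":0,"ty":0,"tz":-5,"roll":0},{"tx":0,"ty":0,"tz":-20,"roll":0},{"tx":0,"ty":0,"tz":-35,"roll":0},{"tx":0,"ty":0,"tz":-35,"roll":0},{"tx":0,"ty":0,"tz":-35,"roll":0},{"tx":0,"ty":0,"tz":-25,"roll":0},{"tx":0,"ty":0,"tz":0,"roll":0},{"tx":0,"ty":0,"tz":0,"roll":0},{"tx":0,"ty":0,"tz":0,"roll":0}]'
cat > fh.py <<'E'
from h import *
o=ctrl.get_obs()["tool_pos"]
C,im,p=cloud('wrist');cv2.imwrite(f'pics/fh{o[2]:.3f}.png',im[...,::-1])
d=np.hypot(C[...,0]-o[0],C[...,1]-o[1])
S=C[(d<.034)&(C[...,2]>o[2]+.012)&(C[...,2]<o[2]+.04)&(im.max(2)>75)];z=np.median(S[S[:,2]>np.percentile(S[:,2],60)][:,2])
S=S[abs(S[:,2]-z)<.004];print('rim-TCP',hull(S)[0]-o[:2],hull(S)[1],z-o[2],len(S))
A=np.c_[S[:,:2]-o[:2],np.ones(len(S))];print('tilt',np.linalg.lstsq(A,S[:,2],rcond=None)[0][:2])
I=im.astype(int);g=(I[...,1]>I[...,0]+6)&(np.hypot(C[...,0]-.4505,C[...,1]-.2975)<.03)
T=C[g&(C[...,2]>.12)&(C[...,2]<.13)]
if len(T)>5:print('treetop',hull(T))
b=np.hypot(C[...,0]-.4505,C[...,1]-.2975)
B=C[(b<.04)&(C[...,2]>.071)&(C[...,2]<.081)&(im.max(2)<70)]
if len(B)>9:print('base',hull(B),len(B))
plan(.4500,.2977,.20)
E
python3 fh.py
```

```text
t: 22.63
tool_pos: [0.64, 0.1406, 0.0479]
tool_rot: [2.49, 1.914, 0.003]
contact_force: [-0.1, 0.1, 0.5]
opening: 0.0751
grip_force: 0.0
t: 23.13
tool_pos: [0.6403, 0.1406, 0.0483]
tool_rot: [2.489, 1.914, 0.004]
contact_force: [0.2, -0.0, 5.7]
opening: 0.0516
grip_force: 52.2
t: 23.88
tool_pos: [0.6376, 0.1404, 0.1989]
tool_rot: [-2.489, -1.913, 0.005]
contact_force: [-0.1, -0.5, -2.8]
opening: 0.0512
grip_force: 52.8
rim-TCP [0.00077752 0.0002192 ] 0.028897491439658803 0.02486717899275795 2348
tilt [-0.00655194  0.00189433]
base (array([0.45600342, 0.29473262]), np.float64(0.029200948550090144)) 910
t 23.9 pos [0.6372 0.1404 0.1979] shift mm [ 103.9 -221.4   -1.2] len 245 y yaw -14.9 z axis [-0.005 -0.001 -1.   ] open 0.0512 q6 0.36 F [-0.5  0.6 -2.6]
```

```bash

python3 -m handwheel '[{"tx":6,"ty":-13,"tz":0,"roll":0},{"tx":11,"ty":-24,"tz":0,"roll":0},{"tx":13,"ty":-27,"tz":0,"roll":0},{"tx":13,"ty":-27,"tz":0,"roll":0},{"tx":13,"ty":-27,"tz":0,"roll":0},{"tx":13,"ty":-27,"tz":0,"roll":0},{"tx":13,"ty":-27,"tz":0,"roll":0},{"tx":11,"ty":-24,"tz":0,"roll":0},{"tx":7,"ty":-15,"tz":0,"roll":0},{"tx":4,"ty":-10,"tz":0,"roll":0},{"tx":0,"ty":0,"tz":0,"roll":0},{"tx":0,"ty":0,"tz":0,"roll":0}]'
python3 -m handwheel '[{"tx":0,"ty":0,"tz":0,"roll":0},{"tx":0,"ty":0,"tz":0,"roll":0}]' >/dev/null
python3 fh.py
```

```text
t: 24.93
tool_pos: [0.4515, 0.2977, 0.2003]
tool_rot: [2.49, 1.916, -0.003]
contact_force: [-0.1, -0.4, -1.6]
opening: 0.0515
grip_force: 52.9
rim-TCP [ 0.00157089 -0.00019231] 0.028548458672602833 0.02490815639581273 2212
tilt [-0.00323199  0.00369975]
base (array([0.45048218, 0.29821652]), np.float64(0.03254372460428225)) 601
t 25.1 pos [0.4528 0.2972 0.2012] shift mm [-0.2 -2.8  1.2] len 3 y yaw -15.0 z axis [-0. -0. -1.] open 0.0513 q6 0.70 F [ 0.3 -1.3 -1.8]
```

```bash

python3 -m handwheel '[{"tx":0.5,"ty":-2.5,"tz":0,"roll":0},{"tx":0,"ty":0,"tz":8,"roll":0},{"tx":0,"ty":0,"tz":0,"roll":0},{"tx":0,"ty":0,"tz":0,"roll":0},{"tx":0,"ty":0,"tz":0,"roll":0},{"tx":0,"ty":0,"tz":0,"roll":0},{"tx":0,"ty":0,"tz":0,"roll":0},{"tx":0,"ty":0,"tz":0,"roll":0}]'
python3 fh.py;python3 fh.py
```

```text
t: 25.82
tool_pos: [0.45, 0.299, 0.1936]
tool_rot: [2.491, 1.915, 0.001]
contact_force: [-0.3, 0.4, -2.4]
opening: 0.0511
grip_force: 52.9
rim-TCP [0.00046075 0.00030189] 0.028675202157632508 0.02493884615960662 2240
tilt [-0.00227125  0.00457979]
base (array([0.45059834, 0.29797271]), np.float64(0.03263840248560144)) 584
t 25.9 pos [0.4499 0.299  0.1936] shift mm [-1.3  0.5 -6.4] len 7 y yaw -14.9 z axis [ 0.  0. -1.] open 0.0511 q6 0.71 F [ 0.   0.  -1.9]
rim-TCP [ 0.00089836 -0.00037534] 0.028138872582759693 0.024871278460637136 2254
tilt [-0.00079209  0.00345658]
base (array([0.45049465, 0.29814328]), np.float64(0.0325524626869364)) 585
t 25.9 pos [0.4499 0.299  0.1935] shift mm [-1.3  0.5 -6.5] len 7 y yaw -14.9 z axis [ 0.  0. -1.] open 0.0512 q6 0.71 F [-0.2 -0.  -1.8]
```

```bash
ls pics/fh*; cp $(ls -t pics/fh*|head -1) pics/w9.png
```

```text
pics/fh0.194.png
pics/fh0.199.png
pics/fh0.201.png
```

View pics/w9.png

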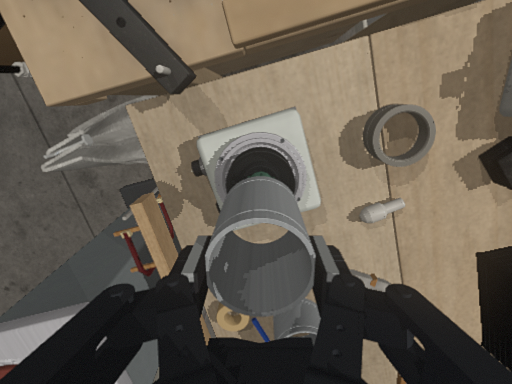

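Flask (260,260) held upright and lined up over the base and tree (260,175).

```bash

python3 -m handwheel '[{"tx":-1,"ty":0,"tz":0,"roll":0},{"tx":0,"ty":0,"tz":6,"roll":0},{"tx":0,"ty":0,"tz":9,"roll":0},{"tx":0,"ty":0,"tz":9,"roll":0},{"tx":0,"ty":0,"tz":9,"roll":0},{"tx":0,"ty":0,"tz":9,"roll":0},{"tx":0,"ty":0,"tz":9,"roll":0},{"tx":0,"ty":0,"tz":8,"roll":0},{"tx":0,"ty":0,"tz":3,"roll":0},{"tx":0,"ty":0,"tz":0,"roll":0},{"tx":0,"ty":0,"tz":0,"roll":0},{"tx":0,"ty":0,"tz":0,"roll":0}]'
python3 fh.py
```

```text
t: 26.92
tool_pos: [0.45, 0.2982, 0.1321]
tool_rot: [2.49, 1.915, 0.002]
contact_force: [-0.1, 0.8, -1.2]
opening: 0.0514
grip_force: 52.9
rim-TCP [9.84070254e-04 9.90929661e-05] 0.028268486511112623 0.024929474122881018 2156
tilt [0.00110176 0.00632386]
treetop (array([0.45078387, 0.29732588]), np.float64(0.004772265475106105))
base (array([0.45098401, 0.2993895 ]), np.float64(0.03177141899727893)) 949
t 27.0 pos [0.4501 0.2983 0.1322] shift mm [ -0.5   0.1 -67.8] len 68 y yaw -14.9 z axis [ 0.001  0.001 -1.   ] open 0.0514 q6 0.71 F [-0.5 -0.9 -1.6]
```

Aligned. Lower into the groove.

```bash

python3 -m handwheel '[{"tx":-0.3,"ty":0,"tz":4,"roll":0},{"tx":0,"ty":0,"tz":4,"roll":0},{"tx":0,"ty":0,"tz":4,"roll":0},{"tx":0,"ty":0,"tz":3,"roll":0},{"tx":0,"ty":0,"tz":2,"roll":0},{"tx":0,"ty":0,"tz":2,"roll":0},{"tx":0,"ty":0,"tz":0,"roll":0},{"tx":0,"ty":0,"tz":0,"roll":0}]'
python3 -m handwheel '[{"tx":0,"ty":0,"tz":1,"roll":0},{"tx":0,"ty":0,"tz":1,"roll":0},{"tx":0,"ty":0,"tz":0,"roll":0},{"tx":0,"ty":0,"tz":0,"roll":0}]'
```

```text
t: 27.63
tool_pos: [0.4494, 0.2977, 0.1122]
tool_rot: [-2.491, -1.915, 0.0]
contact_force: [-0.1, 0.6, -1.9]
opening: 0.0517
grip_force: 52.9
t: 27.97
tool_pos: [0.4495, 0.2978, 0.1104]
tool_rot: [2.491, 1.915, 0.0]
contact_force: [-0.7, 0.1, -1.7]
opening: 0.0514
grip_force: 53.0
```

```bash

python3 -m handwheel '[{"tx":0,"ty":0,"tz":0.8,"roll":0},{"tx":0,"ty":0,"tz":0,"roll":0},{"tx":0,"ty":0,"tz":0,"roll":0}]'
python3 -m handwheel '[{"tx":0,"ty":0,"tz":0.6,"roll":0},{"tx":0,"ty":0,"tz":0,"roll":0},{"tx":0,"ty":0,"tz":0,"roll":0}]'
```

```text
t: 28.22
tool_pos: [0.4496, 0.2979, 0.1103]
tool_rot: [-2.491, -1.915, -0.0]
contact_force: [-1.5, -1.6, 3.6]
opening: 0.0515
grip_force: 53.3
t: 28.47
tool_pos: [0.4497, 0.2979, 0.1103]
tool_rot: [-2.491, -1.915, -0.001]
contact_force: [-3.0, -2.4, 6.8]
opening: 0.0513
grip_force: 53.8
```

Home at 0.110 as expected. Release, rise, check.

```bash

python3 -m handwheel '[{"tx":0,"ty":0,"tz":-1,"roll":0},{"tx":0,"ty":0,"tz":0,"roll":0},{"tx":0,"ty":0,"tz":0,"roll":0},{"tx":0,"ty":0,"tz":0,"roll":0},{"tx":0,"ty":0,"tz":0,"roll":0},{"tx":0,"ty":0,"tz":-10,"roll":0},{"tx":0,"ty":0,"tz":-25,"roll":0},{"tx":0,"ty":0,"tz":-35,"roll":0},{"tx":0,"ty":0,"tz":-20,"roll":0},{"tx":0,"ty":0,"tz":0,"roll":0},{"tx":0,"ty":0,"tz":0,"roll":0},{"tx":0,"ty":0,"tz":0,"roll":0}]' 80
cat > sl.py <<'E'
from h import *
C,im,p=cloud('wrist');cv2.imwrite(f'pics/sl{ctrl.get_obs()["tool_pos"][2]:.3f}.png',im[...,::-1])
d=np.hypot(C[...,0]-.4505,C[...,1]-.2975)
S=C[(d<.034)&(C[...,2]>.129)&(C[...,2]<.142)]
if len(S)>50:
    print('flask rim',hull(S),np.median(S[:,2]),len(S));A=np.c_[S[:,:2]-[.45,.2975],np.ones(len(S))];print('tilt',np.linalg.lstsq(A,S[:,2],rcond=None)[0])
d=np.hypot(C[...,0]-.602,C[...,1]-.299)
S=C[(d<.045)&(C[...,2]>.027)&(C[...,2]<.04)]
if len(S)>50:
    print('sleeve',hull(S),np.median(S[:,2]),len(S));plan(*hull(S)[0],.012,-15)
else: plan(.602,.299,.15)
E
python3 sl.py
```

```text
t: 29.47
tool_pos: [0.4491, 0.2975, 0.1995]
tool_rot: [-2.491, -1.915, 0.001]
contact_force: [0.5, -0.4, -0.7]
opening: 0.0801
grip_force: 0.0
flask rim (array([0.4502962 , 0.29762907]), np.float64(0.026971256478832424)) 0.1345640548916209 972
tilt [0.00260245 0.01137383 0.13393069]
sleeve (array([0.60453019, 0.29768971]), np.float64(0.03215941985794991)) 0.03253572912291733 1472
t 29.5 pos [0.4487 0.2974 0.1986] shift mm [ 40.7 150.8 186.3] len 243 y yaw -14.9 z axis [-0.002 -0.001 -1.   ] open 0.0804 q6 0.71 F [ 0.3 -0.3 -0.8]
roll 0.002
```

```bash

python3 -m handwheel '[{"tx":2,"ty":25,"tz":0,"roll":0},{"tx":2,"ty":25,"tz":0,"roll":0},{"tx":2,"ty":25,"tz":0,"roll":0},{"tx":2,"ty":25,"tz":10,"roll":0},{"tx":2,"ty":25,"tz":25,"roll":0},{"tx":2,"ty":25,"tz":35,"roll":0},{"tx":0,"ty":0,"tz":30,"roll":0},{"tx":0,"ty":0,"tz":0,"roll":0},{"tx":0,"ty":0,"tz":0,"roll":0},{"tx":0,"ty":0,"tz":0,"roll":0}]'
python3 sl.py
```

```text
t: 30.35
tool_pos: [0.5965, 0.2712, 0.1017]
tool_rot: [-2.49, -1.915, -0.0]
contact_force: [0.5, -0.7, 0.0]
opening: 0.0797
grip_force: 0.0
flask rim (array([0.46286308, 0.29209846]), np.float64(0.015113166186769455)) 0.12977432461848604 65
tilt [ 0.55430042 -0.28812262  0.11257157]
sleeve (array([0.60442348, 0.29740981]), np.float64(0.03187124628841739)) 0.03282969136450212 2503
t 30.4 pos [0.5973 0.2716 0.1032] shift mm [26.7  0.1 91.3] len 95 y yaw -14.9 z axis [ 0.003  0.001 -1.   ] open 0.08 q6 0.57 F [0.5 0.2 1. ]
roll 0.002
```

```bash

python3 -m handwheel '[{"tx":14,"ty":0,"tz":0,"roll":0},{"tx":13,"ty":0,"tz":0,"roll":0},{"tx":0,"ty":0,"tz":25,"roll":0},{"tx":0,"ty":0,"tz":20,"roll":0},{"tx":0,"ty":0,"tz":0,"roll":0},{"tx":0,"ty":0,"tz":0,"roll":0},{"tx":0,"ty":0,"tz":0,"roll":0},{"tx":0,"ty":0,"tz":0,"roll":0}]'
python3 sl.py
```

```text
t: 31.07
tool_pos: [0.605, 0.2979, 0.0585]
tool_rot: [2.49, 1.914, 0.006]
contact_force: [0.2, 0.2, -0.6]
opening: 0.0801
grip_force: 0.0
sleeve (array([0.60447144, 0.29742248]), np.float64(0.032026153081220005)) 0.03272686907724455 3492
t 31.1 pos [0.605  0.2977 0.0584] shift mm [-0.5 -0.6 46.4] len 46 y yaw -14.9 z axis [ 0.003  0.001 -1.   ] open 0.0798 q6 0.61 F [-0.5 -0.1 -0.5]
roll 0.002
```

```bash

python3 -m handwheel '[{"tx":-0.5,"ty":-1,"tz":15,"roll":0},{"tx":0,"ty":0,"tz":15,"roll":0},{"tx":0,"ty":0,"tz":12,"roll":0},{"tx":0,"ty":0,"tz":4,"roll":0},{"tx":0,"ty":0,"tz":0,"roll":0},{"tx":0,"ty":0,"tz":0,"roll":0},{"tx":0,"ty":0,"tz":0,"roll":0}]'
python3 -m handwheel '[{"tx":0,"ty":0,"tz":0,"roll":0},{"tx":0,"ty":0,"tz":0,"roll":0},{"tx":0,"ty":0,"tz":0,"roll":0},{"tx":0,"ty":0,"tz":0,"roll":0},{"tx":0,"ty":0,"tz":0,"roll":0},{"tx":0,"ty":0,"tz":0,"roll":0}]' 50 30
python3 -m handwheel '[{"tx":0,"ty":0,"tz":-5,"roll":0},{"tx":0,"ty":0,"tz":-20,"roll":0},{"tx":0,"ty":0,"tz":-35,"roll":0},{"tx":0,"ty":0,"tz":-35,"roll":0},{"tx":0,"ty":0,"tz":-35,"roll":0},{"tx":0,"ty":0,"tz":-30,"roll":0},{"tx":0,"ty":0,"tz":0,"roll":0},{"tx":0,"ty":0,"tz":0,"roll":0},{"tx":0,"ty":0,"tz":0,"roll":0}]'
sed -e '/treetop/d;s/pics\/fh/pics\/sh/' -e 's/^b=.*/b=np.hypot(C[...,0]-.4503,C[...,1]-.2976)/' -e 's/^B=.*/B=C[(b<.034)\&(C[...,2]>.129)\&(C[...,2]<.142)]/' -e "s/^if len(B).*/if len(B)>50:print('flask',hull(B),len(B))/" -e 's/^if len(T).*//' fh.py > sh.py
python3 sh.py
```

```text
t: 31.7
tool_pos: [0.603, 0.2969, 0.0104]
tool_rot: [2.491, 1.915, 0.001]
contact_force: [-0.4, -0.3, -0.0]
opening: 0.08
grip_force: 0.0
t: 32.2
tool_pos: [0.6034, 0.2971, 0.0115]
tool_rot: [2.49, 1.914, 0.003]
contact_force: [-0.8, -0.4, 5.0]
opening: 0.062
grip_force: 32.9
t: 32.95
tool_pos: [0.6019, 0.2965, 0.169]
tool_rot: [-2.49, -1.914, 0.002]
contact_force: [0.2, 0.7, -2.2]
opening: 0.0624
grip_force: 33.0
rim-TCP [0.00052136 0.00055258] 0.03240415682440629 0.021745930426433913 3179
tilt [-0.00588754  0.00128653]
flask (array([0.4509915 , 0.29735304]), np.float64(0.027469104617751417)) 1883
t 33.0 pos [0.6014 0.2963 0.1677] shift mm [ -37.6 -146.7  -31.8] len 155 y yaw -14.9 z axis [-0.003 -0.001 -1.   ] open 0.0618 q6 0.61 F [-0.6 -0.  -0. ]
```

```bash

python3 -m handwheel '[{"tx":-3,"ty":-13,"tz":-5,"roll":0},{"tx":-6,"ty":-24,"tz":-5,"roll":0},{"tx":-7,"ty":-27,"tz":0,"roll":0},{"tx":-7,"ty":-27,"tz":0,"roll":0},{"tx":-6,"ty":-24,"tz":0,"roll":0},{"tx":-4,"ty":-16,"tz":0,"roll":0},{"tx":-3,"ty":-11,"tz":0,"roll":0},{"tx":-1,"ty":-5,"tz":0,"roll":0},{"tx":0,"ty":0,"tz":0,"roll":0},{"tx":0,"ty":0,"tz":0,"roll":0},{"tx":0,"ty":0,"tz":0,"roll":0},{"tx":0,"ty":0,"tz":0,"roll":0}]'
python3 -m handwheel '[{"tx":0,"ty":0,"tz":0,"roll":0},{"tx":0,"ty":0,"tz":0,"roll":0}]' >/dev/null
sed -i 's/plan(.4500,.2977,.20)/plan(.4497,.2978,.133)/' sh.py; python3 sh.py
```

```text
t: 34.0
tool_pos: [0.4518, 0.2987, 0.1801]
tool_rot: [2.491, 1.914, 0.0]
contact_force: [-0.5, 0.3, -1.2]
opening: 0.0621
grip_force: 33.0
rim-TCP [0.00069787 0.0004873 ] 0.0322589645022055 0.021833274907099687 2915
tilt [-0.00306084  0.00205337]
flask (array([0.45033043, 0.29768565]), np.float64(0.027026584576621132)) 794
t 34.2 pos [0.4514 0.2988 0.1801] shift mm [-1.4 -1.4 47.1] len 47 y yaw -14.9 z axis [ 0.  0. -1.] open 0.062 q6 0.71 F [ 0.5 -0.5 -0.8]
```

```bash

python3 -m handwheel '[{"tx":-1.8,"ty":-1.3,"tz":0,"roll":0},{"tx":0,"ty":0,"tz":10,"roll":0},{"tx":0,"ty":0,"tz":12,"roll":0},{"tx":0,"ty":0,"tz":5,"roll":0},{"tx":0,"ty":0,"tz":0,"roll":0},{"tx":0,"ty":0,"tz":0,"roll":0},{"tx":0,"ty":0,"tz":0,"roll":0},{"tx":0,"ty":0,"tz":0,"roll":0}]'
python3 sh.py
```

```text
t: 34.88
tool_pos: [0.4496, 0.2976, 0.1536]
tool_rot: [2.491, 1.915, 0.001]
contact_force: [-0.3, 0.9, -1.3]
opening: 0.0621
grip_force: 33.0
rim-TCP [0.00058005 0.00043876] 0.032362969796814973 0.021823650936136224 2948
tilt [-0.00255767  0.00285026]
flask (array([0.44994116, 0.2956899 ]), np.float64(0.025651774268498524)) 793
t 34.9 pos [0.4497 0.2976 0.1537] shift mm [ 0.2 -0.  20.7] len 21 y yaw -14.9 z axis [ 0.001  0.    -1.   ] open 0.0621 q6 0.71 F [ 0.1  0.3 -0.3]
```

Sleeve at (.4502,.2980), flask at (.4503,.2977). Lower.

```bash

python3 -m handwheel '[{"tx":-0.3,"ty":0,"tz":5,"roll":0},{"tx":0,"ty":0,"tz":4,"roll":0},{"tx":0,"ty":0,"tz":4,"roll":0},{"tx":0,"ty":0,"tz":4,"roll":0},{"tx":0,"ty":0,"tz":2,"roll":0},{"tx":0,"ty":0,"tz":0,"roll":0},{"tx":0,"ty":0,"tz":0,"roll":0}]'
python3 -m handwheel '[{"tx":0,"ty":0,"tz":1,"roll":0},{"tx":0,"ty":0,"tz":0,"roll":0},{"tx":0,"ty":0,"tz":0,"roll":0}]'
python3 -m handwheel '[{"tx":0,"ty":0,"tz":1,"roll":0},{"tx":0,"ty":0,"tz":0,"roll":0},{"tx":0,"ty":0,"tz":0,"roll":0}]'
```

```text
t: 35.52
tool_pos: [0.4492, 0.2971, 0.134]
tool_rot: [-2.491, -1.915, 0.0]
contact_force: [0.3, 0.0, 0.1]
opening: 0.062
grip_force: 33.1
t: 35.77
tool_pos: [0.4494, 0.2972, 0.1335]
tool_rot: [2.491, 1.915, 0.001]
contact_force: [0.5, 0.1, 2.8]
opening: 0.0621
grip_force: 33.2
t: 36.02
tool_pos: [0.4496, 0.2974, 0.1334]
tool_rot: [2.491, 1.915, 0.002]
contact_force: [-2.2, -0.6, 5.8]
opening: 0.0622
grip_force: 33.6
```

Seated (0.1334). Release and verify.

```bash

python3 -m handwheel '[{"tx":0,"ty":0,"tz":-0.5,"roll":0},{"tx":0,"ty":0,"tz":0,"roll":0},{"tx":0,"ty":0,"tz":0,"roll":0},{"tx":0,"ty":0,"tz":0,"roll":0},{"tx":0,"ty":0,"tz":-10,"roll":0},{"tx":0,"ty":0,"tz":-25,"roll":0},{"tx":0,"ty":0,"tz":-35,"roll":0},{"tx":-10,"ty":0,"tz":-20,"roll":0},{"tx":-20,"ty":0,"tz":0,"roll":0},{"tx":0,"ty":0,"tz":0,"roll":0},{"tx":0,"ty":0,"tz":0,"roll":0},{"tx":0,"ty":0,"tz":0,"roll":0}]' 84
python3 - <<'E'
from h import *
C,im,p=cloud('wrist');cv2.imwrite('pics/w10.png',im[...,::-1])
d=np.hypot(C[...,0]-.4503,C[...,1]-.2976);S=C[(d<.04)&(C[...,2]>.147)&(C[...,2]<.162)]
print('sleeve',hull(S),np.median(S[:,2]));A=np.c_[S[:,:2]-[.45,.2975],np.ones(len(S))];print(np.linalg.lstsq(A,S[:,2],rcond=None)[0])
S=C[(d<.1)&(C[...,2]>.071)&(C[...,2]<.08)&(im.max(2)<70)];print('base pts',hull(S))
E
```

```text
t: 37.02
tool_pos: [0.4412, 0.2683, 0.2221]
tool_rot: [-2.49, -1.914, 0.001]
contact_force: [0.4, 0.2, -0.6]
opening: 0.0838
grip_force: 0.0
sleeve (array([0.45029915, 0.29786223]), np.float64(0.03188835134627682)) 0.15482242732938267
[0.00065978 0.01195534 0.15446467]
base pts (array([0.45125008, 0.30234786]), np.float64(0.028252876914729916))
```

View pics/w10.png

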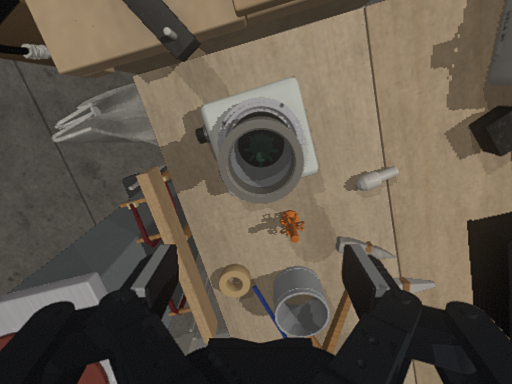

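The sleeve sits level and concentric on the flask at (260,158), top at 0.154 m as expected; the tree is visible inside and the gripper is clear.

```bash
python3 -c "
from station import ctrl
print(ctrl.finish_job())"
```

```text
the job is handed in; nothing more can be done
None
```

The casting flask is built up on the vibrator in the order asked and handed in at about 37 s. My last wrist-camera check showed the sleeve level and within 1 mm of the flask's centre, with its top at the expected 0.154 m; I did not get the judge's verdict back.

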